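Switch on the slide warmer

TASK

Switch on the slide warmer in the right order, only pressing with the fingertips: first press down the raised end of the orange rocker on the white power strip until it tips over, then press the warmer's blue key and after that its green key, each all the way down so that it stays down. Do not press the red key, and leave the loose things standing around where they are.

Things in the scene. Friction and masses are not known exactly. Their poses are not given: they have to be found in the camera images.
- duct: aluminium service duct fixed to the worktop, a bar 56 (x) x 250 (y) x 63 mm; origin under its centre; x points away from the robot, y along it, z up. On its top is fixed a white power strip (50 mm wide, 225 mm long along y, case top 97 mm above the worktop) with an orange rocker near its right (-y) end, 82 mm from the centre
- rocker_raised_end (a point): outer edge of the raised end of the orange rocker, the end toward the robot, 102 mm above the worktop (case top beside it: 97 mm); axes as the duct's; fixed to the strip, does not sink. Rocker: 24 mm along x, 12 mm along y, pivot along y, 11 mm from here toward +x. Press straight down here: this end sinks 4 mm, the far end rises. Keep off the far half
- power_strip_switch (a joint): angle of the rocker, rad: about 0 = off (as found), 0.349 = fully on. It stays where it is left; needs about 2 N at the end
- warmer: slide warmer, a low white box 120 (x) x 190 (y) x 60 mm, fixed to the worktop; origin under its centre; x points to its back, z up. Its front half is a grey panel with three round keys in a row along y, 56 mm apart, 34 mm in front of the centre; which colour sits at which place differs. Behind is the dark plate with glass slides, up to 67 mm high
- key_blue_top (a point): centre of the top of the blue key, which moves with it. Each key is a cylinder of 26 mm diameter whose top is 78 mm above the worktop when up and 70 mm when down, in a 36 mm black collar standing 65 mm above the worktop
- key_green_top (a point): centre of the top of the green key (same shape)
- key_red_top (a point): centre of the top of the red key (same shape), not to be pressed
- key_blue (a joint): how far the blue key is pressed down, m: about 0 = up, 0.008 = fully down at its stop. It has no spring: it moves under about 4 N and stays where it is left
- key_green (a joint): the same for the green key
- key_red (a joint): the same for the red key
- dropper_bottle: small white dropper bottle, 36 mm wide, 98 mm high, loose; origin under its centre; bystander
- staining_jar: red staining jar with a black lid, 62 x 62 x 96 mm, loose; origin under its centre; bystander
- tape_roll: roll of masking tape lying flat, 82 mm diameter, 18 mm high, loose; origin under its centre; bystander

How it is judged:
On the way, in this order (a step that is already met when the one before it is completed fails the run):
1. the rocker is tipped on, both keys still up (value of joint power_strip_switch above 0.25 rad and value of joint each of key_blue, key_green below 0.003 m), for 0.1 s.
2. the blue key is down, the green key still up (value of joint key_blue above 0.006 m and value of joint key_green below 0.003 m), for 0.1 s.
3. the green key is down (value of joint key_green above 0.006 m), for 0.1 s.
At the end, for the whole second after the job is handed in: The rocker is on (angle over 0.25 of 0.349 rad), the blue and the green key are down (over 6 of 8 mm), the red key is up (under 2.5 mm), and the bystanders stand within 20 mm of where they were (value of joint power_strip_switch above 0.25 rad and value of joint each of key_blue, key_green above 0.006 m and value of joint key_red below 0.0025 m and distance of each of dropper_bottle, staining_jar, tape_roll from where it was at the start of the episode below 0.02 m); the robot touches nothing.
It fails at once if the blue key is pressed before the rocker is on (value of joint key_blue above 0.003 m and value of joint power_strip_switch below 0.2 rad).
It fails at once if the green key is pressed before the blue key is down (value of joint key_green above 0.003 m and value of joint key_blue below 0.006 m).
It fails at once if the red key is pressed (value of joint key_red above 0.0025 m).
It fails at once if a bystander is moved or lifted (distance of any of dropper_bottle, staining_jar, tape_roll from where it was at the start of the episode above 0.02 m).
It also fails if it takes over 45 s, if anything falls off the work surface, if the arm or the gripper's body presses on something with over 40 N, if the wrist force passes 120 N, or if a joint passes its speed limit or range.

ROBOT

A 6-joint arm with a two-finger parallel gripper is mounted at the origin on the work surface; the furniture and walls round the work are solid. World frame = base frame: x ahead of the robot, y to its left, z up, the work surface at z = 0. Lengths are in m, angles in rad, forces in N, time in s.
With the tool pointing down it reaches from about 0.325 to 0.9 m from the base axis. Payload 6.1 kg.
Tool frame: the origin (TCP) lies at the very end of the fingers, on their centre line; the grasp point (between the pads) lies 19 mm behind it (ctrl.grip_point_offset is the distance from the TCP to the grasp point, in m); z points along the fingers, y is the direction in which the jaws open and shut (so a half turn about z gives the same grasp; the last joint's range is limited). The gripper opens to 87 mm and grips with 3 to 60 N. Pads are 19 mm wide; open, the fingers measure 117 mm over their backs; the gripper's body (75 mm by 190 mm) begins 51 mm behind the grasp point.
Start: joints at [-1.351, 0.22, 1.526, -0, 1.395, -0.126], TCP at [0.212, -0.588, 0.223] pointing down, gripper open.
Joint ranges: [-2.98, 2.98], [-0.91, 2.08], [0.09, 2.57], [-1.24, 4.39], [0.2, 2.65], [-2.68, 2.68]. Speed limits (rad/s): [2.57, 2.57, 3.01, 3.14, 3.14, 3.14].

INTERFACE

Orientations are given as a unit quaternion [x, y, z, w].
In Python, from plant import ctrl gives the robot as it stands. The module is installed in compiled form; this text tells all that it offers.
- The arm moves only by the tool play_rows, never from a script. Its argument "rows" is a list of rows, each a list of 6 numbers: the shift along the tool's x, y, z scaled (see below), then the turn, a rotation vector about the tool's x, y, z scaled (see below). In form: [[dx, dy, dz, rx, ry, rz], ...]. A call has 1 to 10 rows; each row shifts and turns the commanded pose from where the row before left it, along the tool's axes as they then stand; what a row does not reach is not made up. The controller multiplies each number of a shift by 0.2 m and each number of a turn by 180 degrees. A row lasts 1/8 s, in which the tool goes at most 62.5 mm and 10.7 degrees, less where a joint would pass 70% of its speed; a pose out of reach is approached as far as the arm can. A call with a number of a shift or a turn outside -1 to 1 is refused whole. A call with a gripper value outside its range is refused whole. "jaw" is the opening, from 0 (shut) to 1 (fully open), set as the call begins (left out, the last holds). The fingers move at their own pace and stop on an object; "squeeze" is the grip in N (left out, the last holds). Time passes only in rows, so rows that do not move let the fingers close. It gives the time, the measured TCP pose, the force and the opening at its end, in the units of the state.
- ctrl.sense(): the state, without advancing time (a new reading comes with each control period).
- ctrl.get_image(name): name is "side" or "top"; returns the picture (384x512x3 uint8, red, green, blue); there is no depth.
- ctrl.calibration(name): a dict with "camera_matrix" (3x3 intrinsics, pixels), "R" (3x3) and "t" (3): a world point X has camera coordinates R X + t. Camera axes: x right, y down, z forward; pixel columns grow to the right and rows downward; lengths in m; the calibration is good to about 2 mm. A picture is of the moment at which its call begins. calibration takes no time and is no camera call.
- ctrl.close_job(): hands the job in, once; it reports no verdict.
The state is a dict: "time": time; "joints": joint angles; "dq": joint speeds; "joint_torque": joint torques, N m; "ee_pos": TCP position; "orientation": TCP orientation; "wrist_force": force on the tool from outside, world axes, zero at the start; "wrist_torque": the same for the moment, N m; "width": finger opening in m.
Only numpy, scipy, OpenCV 4.12 (cv2) and the standard library are available. Lean on these libraries where they do the work, as an engineer would, in place of code of your own. Each camera call takes 0.05 s, during which the arm holds its last target.

## Working session

There is one attempt and no reset: what is moved stays moved. The work goes in short steps, Python scripts to look and compute and a tool call to move; the robot and the scene stay as the last step left them, time stands still between calls to the robot, and variables do not carry over. Pictures are saved under pics/ and viewed, and the job is handed in when it is done.

Besides the shell and the picture viewer there is one more tool, called after "Emit:" as name(argument=value, ...) on one line, values as JSON. play_rows: Moves the arm, as the interface text tells. Shifts and turns lie within -1 to 1; 1 stands for 0.2 m of shift or 180 degrees of turn. Its arguments: {"type":"object","properties":{"rows":{"type":"array","items":{"type":"array","items":{"type":"number","minimum":-1,"maximum":1}}},"jaw":{"type":"number"},"squeeze":{"type":"number"}},"required":["rows"]}

```bash
mkdir -p pics; python3 - <<'E'
from plant import ctrl
import cv2, json
s=ctrl.sense(); print(s)
for n in("top","side"):
    im=ctrl.get_image(n); cv2.imwrite(f"pics/{n}0.png",im[:,:,::-1]); print(n,ctrl.calibration(n))
E
```

```text
{'time': 0.0, 'joints': array([-1.35114791e+00,  2.21192934e-01,  1.52761023e+00,  1.58573744e-06,
        1.39469415e+00, -1.26130669e-01]), 'dq': array([ 0.00057266,  0.00110612,  0.00056144, -0.00160243, -0.00100021,
       -0.00061594]), 'joint_torque': array([-9.81962548e-04, -4.94605100e+01, -3.87382078e+01,  6.95550162e-02,
        5.70939202e-02, -1.58575403e-04]), 'ee_pos': array([ 0.21167468, -0.58740892,  0.22145828]), 'orientation': array([ 9.85091371e-01,  1.72029311e-01, -4.37341671e-05, -9.51328494e-04]), 'wrist_force': array([ 0.06102881, -0.43593161,  0.06336542]), 'wrist_torque': array([-0.02499946, -0.02045073, -0.00757735]), 'width': 0.0873140594344415}
top {'camera_matrix': array([[486.07246339,   0.        , 251.68639396],
       [  0.        , 486.07246339, 192.90660142],
       [  0.        ,   0.        ,   1.        ]]), 'R': array([[-0.01517881, -0.99975943,  0.01583317],
       [-0.98055488,  0.01178492, -0.19589088],
       [ 0.19565716, -0.01849868, -0.98049787]]), 't': array([-0.06637466,  0.5158059 ,  1.32022605])}
side {'camera_matrix': array([[356.0677064 ,   0.        , 253.30436079],
       [  0.        , 356.0677064 , 189.56792451],
       [  0.        ,   0.        ,   1.        ]]), 'R': array([[ 0.79397662,  0.60781938, -0.01251934],
       [ 0.46937336, -0.62595634, -0.62278994],
       [-0.38638035,  0.4886044 , -0.78228893]]), 't': array([-0.37308812, -0.21519212,  1.26958446])}
```

View pics/top0.png

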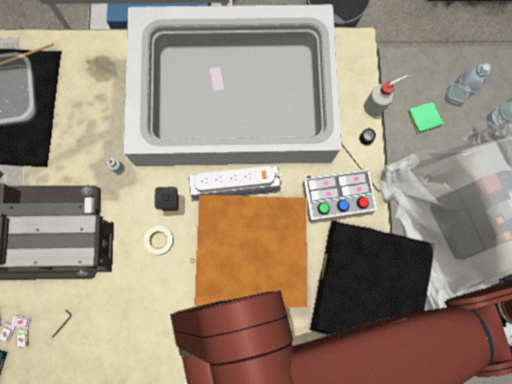

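View pics/side0.png

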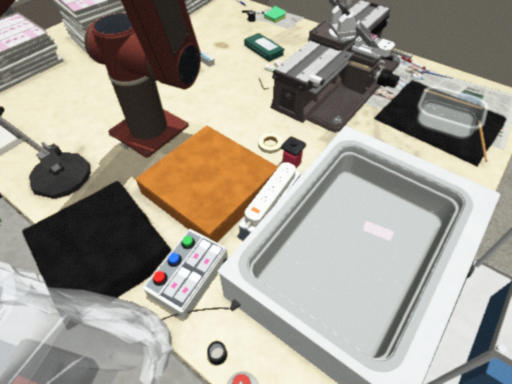

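The top view shows the rocker near (264,174), with green, blue and red keys near (323,208), (343,205) and (363,202). A sink rim lies behind the strip. I'll measure these by colour mask in both views.

```bash
cat > h.py <<'E'
import numpy as np, cv2
from plant import ctrl
C={n:ctrl.calibration(n) for n in("top","side")}
def ray(n,uv):
    c=C[n];d=c["R"].T@np.linalg.inv(c["camera_matrix"])@[uv[0],uv[1],1];return -c["R"].T@c["t"],d
def plane(n,uv,z):
    o,d=ray(n,uv);return o+d*(z-o[2])/d[2]
def tri(a,b):
    A=[];B=[]
    for n,uv in(("top",a),("side",b)):
        o,d=ray(n,uv);d=d/np.linalg.norm(d);P=np.eye(3)-np.outer(d,d);A.append(P);B.append(P@o)
    return np.linalg.lstsq(np.vstack(A),np.hstack(B),rcond=None)[0]
def proj(n,X):
    c=C[n];p=c["camera_matrix"]@(c["R"]@X+c["t"]);return p[:2]/p[2]
def blob(im,box,lo,hi):
    x0,y0,x1,y1=box;h=cv2.cvtColor(im[y0:y1,x0:x1],cv2.COLOR_RGB2HSV)
    m=cv2.inRange(h,lo,hi);k,l,st,ce=cv2.connectedComponentsWithStats(m)
    if k<2:return None
    i=1+np.argmax(st[1:,4]);return ce[i]+[x0,y0],st[i]+np.array([x0,y0,0,0,0])
E
python3 - <<'E'
from h import *
T=cv2.imread("pics/top0.png")[:,:,::-1];S=cv2.imread("pics/side0.png")[:,:,::-1]
R={"green":((50,120,60),(80,255,255)),"blue":((105,120,60),(125,255,255)),"red":((0,150,80),(6,255,255)),"orange":((7,150,120),(20,255,255))}
bt={k:(300,165,380,222) for k in R};bt["orange"]=(250,160,285,188)
bs={k:(145,230,225,300) for k in R};bs["orange"]=(240,195,275,225)
for k,(lo,hi) in R.items():
    a=blob(T,bt[k],lo,hi);b=blob(S,bs[k],lo,hi);print(k,a,b)
    z=.1 if k=="orange" else .077
    if a:print(" top plane",plane("top",a[0],z).round(4))
    if b:print(" side plane",plane("side",b[0],z).round(4))
    if a and b:print(" tri",tri(a[0],b[0]).round(4))
for n,im,b in(("top",T,(180,120,390,230)),("side",S,(140,120,320,330))):
    x0,y0,x1,y1=b;c=im[y0:y1,x0:x1];f=min(800/c.shape[1],600/c.shape[0]);cv2.imwrite(f"pics/{n}crop.png",cv2.resize(c,None,fx=int(f),fy=int(f),interpolation=cv2.INTER_CUBIC)[:,:,::-1]);print(int(f))
E
```

```text
green (array([323.41772152, 207.94936709]), array([319, 203,  10,  11,  79])) (array([187.21111111, 241.05555556]), array([182, 236,  11,  11,  90]))
 top plane [ 0.4651 -0.2701  0.077 ]
 side plane [ 0.4714 -0.2733  0.077 ]
 tri [ 0.4667 -0.2711  0.0688]
blue (array([343.26190476, 204.91666667]), array([339, 200,  10,  11,  84])) (array([173.64285714, 258.53571429]), array([168, 253,  12,  12, 112]))
 top plane [ 0.4729 -0.3255  0.077 ]
 side plane [ 0.4791 -0.3284  0.077 ]
 tri [ 0.4746 -0.3267  0.0689]
red (array([362.90909091, 202.18181818]), array([358, 198,  10,  10,  77])) (array([159.07920792, 276.97029703]), array([154, 272,  11,  11, 101]))
 top plane [ 0.4799 -0.3804  0.077 ]
 side plane [ 0.4862 -0.383   0.077 ]
 tri [ 0.4816 -0.382   0.0688]
orange (array([263.85714286, 174.71428571]), array([263, 172,   3,   6,  14])) (array([243.64473684, 198.59210526]), array([240, 195,  12,  12,  76]))
 top plane [ 0.5557 -0.1066  0.1   ]
 side plane [ 0.5132 -0.0967  0.1   ]
 tri [ 0.5393 -0.1122  0.1411]
3
2
```

View pics/topcrop.png

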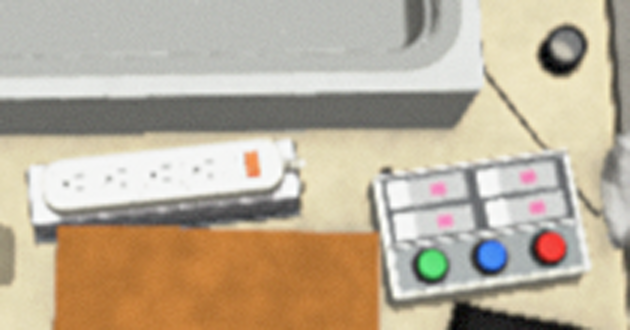

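View pics/sidecrop.png

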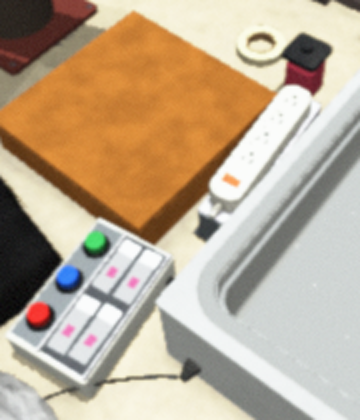

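```bash
python3 - <<'E'
from h import *
T=cv2.imread("pics/top0.png")[:,:,::-1];S=cv2.imread("pics/side0.png")[:,:,::-1]
lo,hi=(5,130,120),(20,255,255)
a=blob(T,(256,164,274,186),lo,hi);b=blob(S,(247,203,266,218),lo,hi);print(a,b)
print(plane("top",a[0],.1),plane("side",b[0],.1),tri(a[0],b[0]))
# strip axis from white-ish case; warmer direction from keys
print("orange block",tri((306,198),(211.5,227.5)),"tub",tri((340,150.7),(221,272)))
x0,y0=185,160
g=cv2.inRange(cv2.cvtColor(T,cv2.COLOR_RGB2HSV),(0,0,225),(179,40,255));g[:, :186]=0;g[:,285:]=0;g[:160]=0;g[200:]=0
k,l,st,ce=cv2.connectedComponentsWithStats(g);i=1+np.argmax(st[1:,4]);print(st[i],ce[i])
pts=np.argwhere(l==i)[:,::-1].astype(np.float32);P=np.array([plane("top",p,.097)[:2] for p in pts],np.float32)
r=cv2.minAreaRect(P*1000);print(r)
# far (rim) line and key points
for X in([.52,-.1,.102],[.53,-.1,.102]):print(proj("top",np.array(X)))
for n,im,b in(("top",T,(245,160,290,195)),("side",S,(230,190,280,230))):
    u0,v0,u1,v1=b;cv2.imwrite(f"pics/{n}crop2.png",cv2.resize(im[v0:v1,u0:u1],None,fx=12,fy=12,interpolation=cv2.INTER_NEAREST)[:,:,::-1])
E
```

```text
(array([263.63636364, 174.09090909]), array([262, 171,   4,   7,  22])) (array([254.875 , 209.6875]), array([252, 208,   7,   4,  16]))
[ 0.55741364 -0.10605413  0.1       ] [ 0.55889503 -0.10749677  0.1       ] [ 0.55792903 -0.10618932  0.09772112]
orange block [ 0.49543087 -0.21643384  0.08859711] tub [ 0.61383006 -0.30817525  0.13711098]
[ 189  166   89   28 1330] [230.64360902 177.58120301]
((550.8772583007812, -23.150108337402344), (55.94859313964844, 242.01539611816406), 8.722371101379395)
[261.71889592 187.31007568]
[261.6484389  183.72326889]
```

View pics/topcrop2.png

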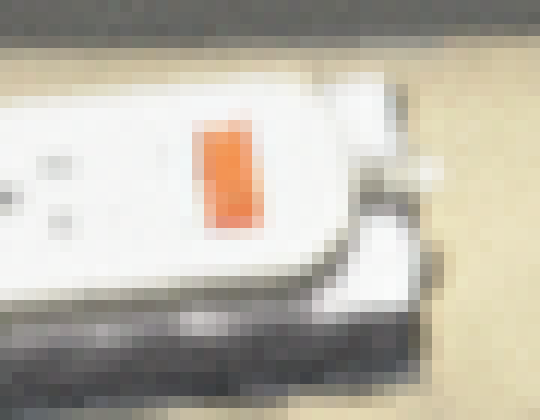

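View pics/sidecrop2.png

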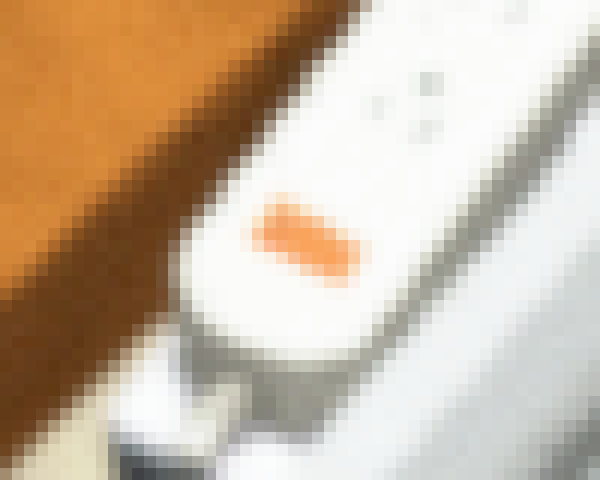

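Triangulation puts the rocker centre at about (0.557, -0.106, 0.098), which fits the stated height. Its imaged length is about 24 mm, as given. The sink rim is about 0.137 m high and the orange board about 0.089 m, so the gripper body at 0.17 m clears both. I'll shut the fingers, turn the tool to the strip's yaw (about 6.5°) and travel there.

Emit:
play_rows(rows=[[0,0,0,0,0,0.037],[0,0,0,0,0,0.037],[0.174,-0.2,0,0,0,0],[0.174,-0.2,0,0,0,0],[0.174,-0.2,0,0,0,0],[0.174,-0.2,0,0,0,0],[0.174,-0.2,0,0,0,0],[0.174,-0.2,0,0,0,0],[0.174,-0.2,0,0,0,0],[0.174,-0.2,0,0,0,0]], jaw=0, squeeze=20)

```text
time: 1.35
ee_pos: [0.4528, -0.2369, 0.2223]
orientation: [0.998, 0.057, -0.0, -0.0]
wrist_force: [0.7, 0.3, -0.6]
width: 0.0017
```

Emit:
play_rows(rows=[[0.174,-0.2,0,0,0,0],[0.174,-0.2,0,0,0,0],[0.174,-0.2,0.15,0,0,0],[0,0,0.2,0,0,0],[0,0,0,0,0,0]])

```text
time: 1.98
ee_pos: [0.5395, -0.1058, 0.1485]
orientation: [0.998, 0.057, -0.004, -0.002]
wrist_force: [-0.7, -1.0, 0.5]
width: 0.0007
```

```bash
cat > look.py <<'E'
import sys
from h import *
from scipy.spatial.transform import Rotation as Ro
tag=sys.argv[1];tgt=np.array([float(v) for v in sys.argv[2:5]]) if len(sys.argv)>4 else None
s=ctrl.sense();R=Ro.from_quat(s["orientation"]).as_matrix()
print(s["time"],s["ee_pos"].round(4),"F",s["wrist_force"].round(2),"w",s["width"].round(4));print(R.round(3))
if tgt is not None:print("rows units",(R.T@(tgt-s["ee_pos"])/.2).round(3))
for n in("top","side"):
    im=ctrl.get_image(n);p=proj(n,s["ee_pos"]);print(n,"tcp px",p.round(1))
    c=p if len(sys.argv)<7 else p
    u0=int(min(max(c[0]-50,0),412));v0=int(min(max(c[1]-40,0),304))
    cv2.imwrite(f"pics/{n}{tag}.png",cv2.resize(im[v0:v0+80,u0:u0+100],None,fx=7,fy=7,interpolation=cv2.INTER_NEAREST)[:,:,::-1]);print("crop origin",u0,v0)
E
python3 look.py a .542 -.108 .12
```

```text
Traceback (most recent call last):
  File "look.py", line 6, in <module>
    print(s["time"],s["ee_pos"].round(4),"F",s["wrist_force"].round(2),"w",s["width"].round(4));print(R.round(3))
                                                                           ^^^^^^^^^^^^^^^^
AttributeError: 'float' object has no attribute 'round'
```

```bash
sed -i 's/s\["width"\].round(4)/s["width"]/' look.py; python3 look.py a .542 -.108 .12
```

```text
1.975 [ 0.5395 -0.1058  0.1485] F [-0.7  -1.04  0.48] w 0.0006550342060121752
[[ 0.993  0.114 -0.008]
 [ 0.115 -0.993  0.003]
 [-0.008 -0.004 -1.   ]]
rows units [0.012 0.013 0.142]
top tcp px [264.4 176.4]
crop origin 214 136
side tcp px [248.9 194.3]
crop origin 198 154
```

View pics/sidea.png

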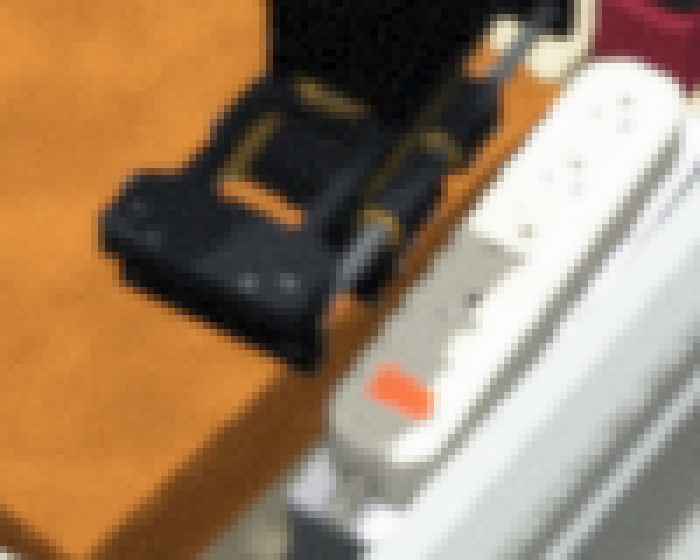

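View pics/topa.png

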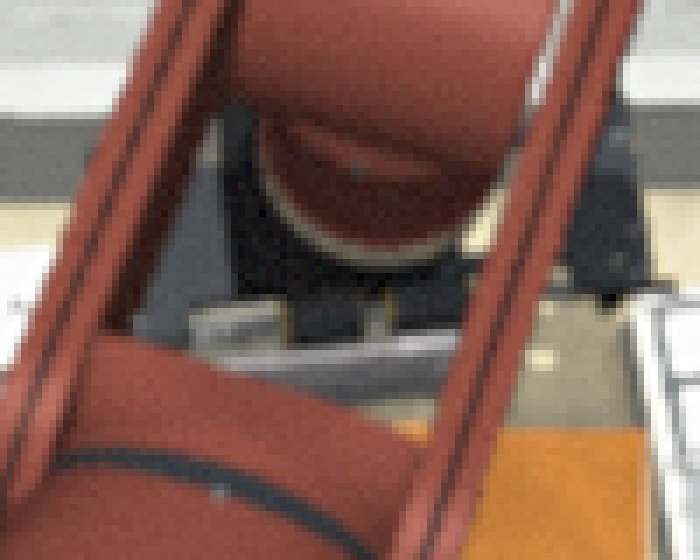

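In the side view the closed tips sit at crop (368,290), matching the predicted TCP of (356,282). The rocker is below and beyond them at (400,392), so the geometry agrees. I'll descend to just above the raised end.

Emit:
play_rows(rows=[[0.012,0.012,0.1,0,0,0],[0,0,0.1,0,0,0],[0,0,0,0,0,0],[0,0,0,0,0,0]])

```text
time: 2.58
ee_pos: [0.5456, -0.1103, 0.1134]
orientation: [0.998, 0.056, 0.001, 0.0]
wrist_force: [0.4, -1.1, 0.4]
width: 0.0002
```

```bash
python3 look.py b .542 -.108 .098
```

```text
2.575 [ 0.5456 -0.1103  0.1134] F [ 0.42 -1.06  0.44] w 0.00016385451048712442
[[ 0.994  0.112  0.001]
 [ 0.112 -0.994 -0.   ]
 [ 0.001  0.001 -1.   ]]
rows units [-0.017 -0.013  0.077]
top tcp px [265.5 177.2]
crop origin 215 137
side tcp px [250.1 204.9]
crop origin 200 164
```

View pics/sideb.png

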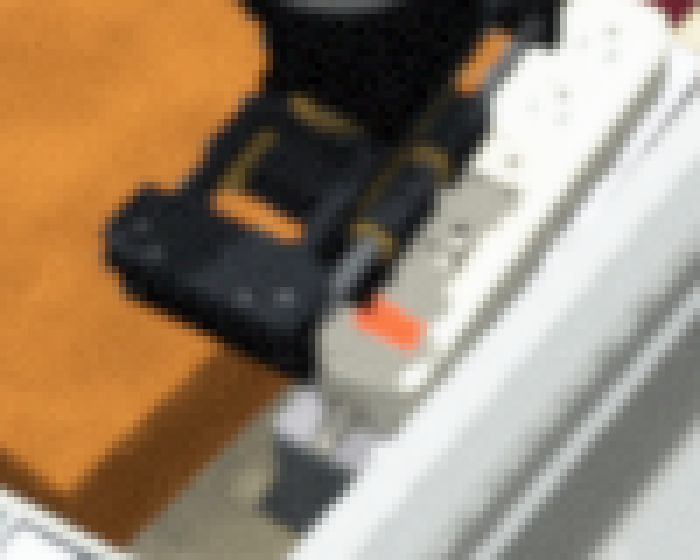

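Emit:
play_rows(rows=[[-0.017,-0.012,0,0,0,0],[0,0,0.03,0,0,0],[0,0,0,0,0,0]])

```text
time: 3.05
ee_pos: [0.5409, -0.1074, 0.1059]
orientation: [0.998, 0.057, -0.0, -0.0]
wrist_force: [-0.2, 0.1, -0.2]
width: 0.0003
```

Emit:
play_rows(rows=[[0,0,0.02,0,0,0],[0,0,0,0,0,0]])

```text
time: 3.3
ee_pos: [0.5413, -0.1076, 0.1022]
orientation: [0.998, 0.057, -0.0, -0.0]
wrist_force: [0.7, 0.1, -1.1]
width: 0.0006
```

Emit:
play_rows(rows=[[0,0,0.015,0,0,0],[0,0,0,0,0,0]])

```text
time: 3.55
ee_pos: [0.5408, -0.1078, 0.0997]
orientation: [0.998, 0.057, -0.001, 0.0]
wrist_force: [-2.6, 0.0, 3.7]
width: 0.0006
```

Emit:
play_rows(rows=[[0,0,0.01,0,0,0],[0,0,0,0,0,0]])

```text
time: 3.8
ee_pos: [0.5406, -0.1078, 0.0983]
orientation: [0.998, 0.057, -0.001, 0.0]
wrist_force: [-7.1, 0.3, 10.5]
width: 0.0002
```

```bash
python3 look.py c
```

```text
3.8 [ 0.5406 -0.1078  0.0983] F [-7.11  0.32 10.49] w 0.0002250371593574047
[[ 0.994  0.113 -0.002]
 [ 0.113 -0.994 -0.   ]
 [-0.002 -0.    -1.   ]]
top tcp px [264.4 180.2]
crop origin 214 140
side tcp px [249.2 206.7]
crop origin 199 166
```

View pics/sidec.png

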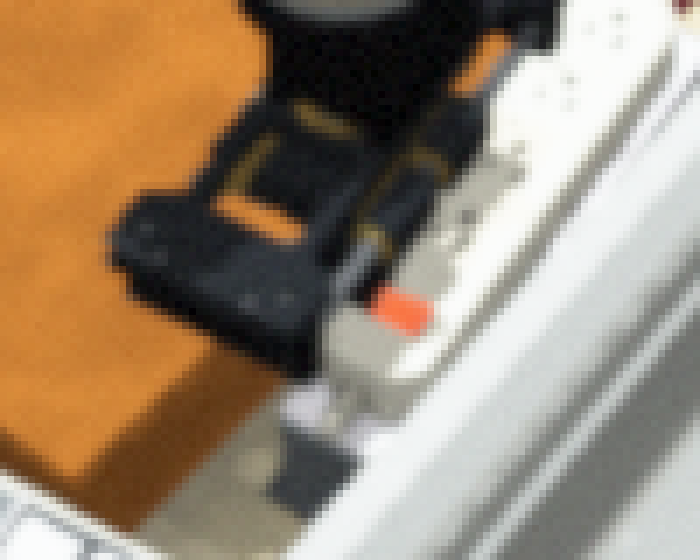

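Contact began near z = 0.101 and the force is rising as if against the stop. I'll lift and check the rocker.

Emit:
play_rows(rows=[[0,0,-0.06,0,0,0],[-0.1,0,-0.2,0,0,0],[-0.2,0,-0.2,0,0,0],[0,0,0,0,0,0]])

```text
time: 4.4
ee_pos: [0.4831, -0.1155, 0.1941]
orientation: [0.998, 0.056, 0.004, 0.002]
wrist_force: [0.2, -0.5, -0.0]
width: 0.0003
```

```bash
python3 - <<'E'
from h import *
print(ctrl.sense()["ee_pos"],ctrl.sense()["wrist_force"])
o=cv2.imread("pics/side0.png");S=ctrl.get_image("side")[:,:,::-1];cv2.imwrite("pics/side_d_full.png",S)
b=(235,193,275,228)
f=lambda i:cv2.resize(i[b[1]:b[3],b[0]:b[2]],None,fx=9,fy=9,interpolation=cv2.INTER_NEAREST)
cv2.imwrite("pics/d.png",np.hstack([f(o),f(S)]))
for i in(o,S):
    r=blob(i[:,:,::-1],(247,203,268,218),(3,110,120),(20,255,255));print(r)
    print(i[205:214,250:262].mean(axis=(0,1)))
E
```

```text
[ 0.48309268 -0.11549466  0.1940787 ] [ 0.20376205 -0.52670755 -0.04306396]
(array([255.04545455, 209.63636364]), array([252, 207,   7,   6,  22]))
[204.81481481 226.15740741 249.98148148]
(array([255.40909091, 209.81818182]), array([252, 208,   8,   5,  22]))
[204.19444444 224.02777778 249.93518519]
```

View pics/d.png

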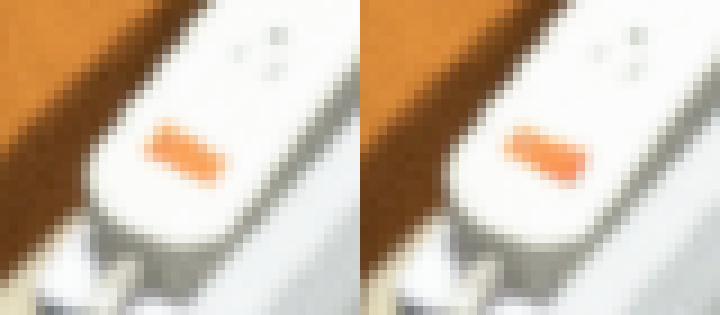

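The right-hand crop (after) shows the near end sunk by about 1 px and the far end's reddish side face now showing, so it has tipped. Blue pressed too early would be fatal, so I'll confirm with one more gentle press slightly further in.

Emit:
play_rows(rows=[[0.15,0,0.15,0,0,0],[0.155,-0.006,0.15,0,0,0],[0,0,0.12,0,0,0],[0,0,0,0,0,0],[0,0,0,0,0,0]])

```text
time: 5.08
ee_pos: [0.5425, -0.1063, 0.1056]
orientation: [0.998, 0.057, -0.0, -0.0]
wrist_force: [-0.2, -0.5, 0.6]
width: 0.0004
```

Emit:
play_rows(rows=[[0.005,0,0.02,0,0,0],[0,0,0,0,0,0]])

```text
time: 5.32
ee_pos: [0.5436, -0.1064, 0.1022]
orientation: [0.998, 0.057, 0.001, 0.0]
wrist_force: [-0.3, -0.1, -0.1]
width: 0.0004
```

Emit:
play_rows(rows=[[0,0,0.012,0,0,0],[0,0,0,0,0,0]])

```text
time: 5.58
ee_pos: [0.5434, -0.1063, 0.0994]
orientation: [0.998, 0.057, 0.0, 0.0]
wrist_force: [0.1, -0.2, -0.3]
width: 0.0003
```

Emit:
play_rows(rows=[[0,0,0.012,0,0,0],[0,0,0,0,0,0]])

```text
time: 5.82
ee_pos: [0.5437, -0.1064, 0.0988]
orientation: [0.998, 0.057, 0.0, 0.0]
wrist_force: [-6.2, 0.5, 12.7]
width: 0.0009
```

Nothing touched until z ≈ 0.099, where it met a stiff stop, as predicted for a fully-on rocker. Next: lift and move over the blue key at (0.475, -0.327).

Emit:
play_rows(rows=[[0,0,-0.06,0,0,0],[0,0,-0.2,0,0,0],[-0.0932,0.2114,0,0,0,0],[-0.0932,0.2114,0,0,0,0],[-0.0932,0.2114,0,0,0,0],[-0.0932,0.2114,0,0,0,0],[-0.0932,0.2114,0,0,0,0],[0,0,0.15,0,0,0],[0,0,0,0,0,0],[0,0,0,0,0,0]])

```text
time: 7.08
ee_pos: [0.4749, -0.3265, 0.1194]
orientation: [0.998, 0.057, 0.0, 0.0]
wrist_force: [0.2, 1.0, 1.1]
width: 0.0004
```

```bash
python3 look.py e .475 -.3268 .085
```

```text
7.075 [ 0.4749 -0.3265  0.1194] F [0.15 1.04 1.09] w 0.0004462920252616353
[[ 0.994  0.114  0.   ]
 [ 0.114 -0.994  0.   ]
 [ 0.     0.    -1.   ]]
rows units [0.    0.001 0.172]
top tcp px [346.8 201.5]
crop origin 296 161
side tcp px [169.5 248.4]
crop origin 119 208
```

View pics/sidee.png

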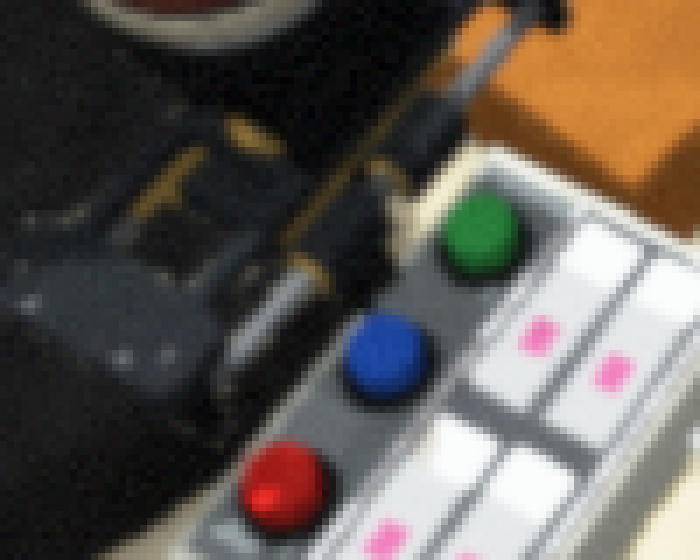

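The side view shows the dark tips above the blue key, with blue at crop (385,355), green at (482,235) and red at (285,485), all up. I'll descend and press.

Emit:
play_rows(rows=[[0,0,0.1,0,0,0],[0,0,0.08,0,0,0],[0,0,0,0,0,0],[0,0,0,0,0,0]])

```text
time: 7.68
ee_pos: [0.4745, -0.3267, 0.0824]
orientation: [0.998, 0.057, -0.0, -0.0]
wrist_force: [-0.9, 0.1, 0.1]
width: 0.0005
```

```bash
python3 look.py f .475 -.3268 .07
```

```text
7.675 [ 0.4745 -0.3267  0.0824] F [-0.87  0.05  0.09] w 0.0005454362890067898
[[ 0.994  0.113 -0.   ]
 [ 0.113 -0.994  0.   ]
 [-0.    -0.    -1.   ]]
rows units [0.002 0.001 0.062]
top tcp px [344.1 204. ]
crop origin 294 163
side tcp px [172.4 255.9]
crop origin 122 215
```

View pics/sidef.png

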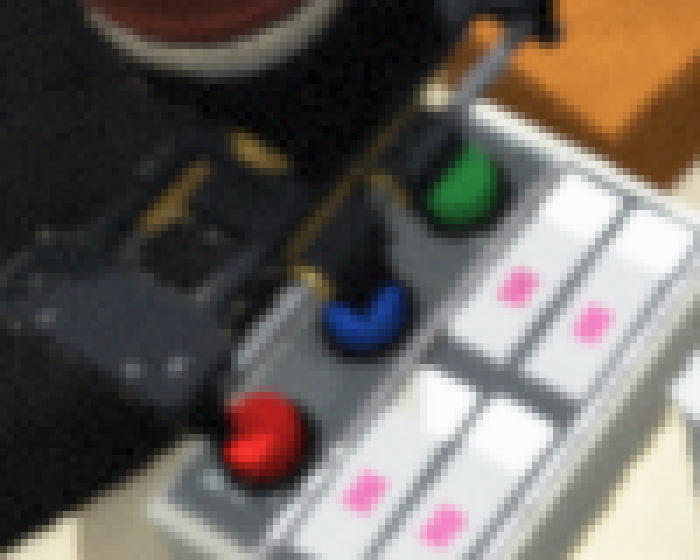

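The tip is over the blue key, centred to a few mm, and red and green are clear of it. Pressing now.

Emit:
play_rows(rows=[[0,0,0.02,0,0,0],[0,0,0.02,0,0,0],[0,0,0.02,0,0,0],[0,0,0,0,0,0]])

```text
time: 8.28
ee_pos: [0.4748, -0.327, 0.0707]
orientation: [0.998, 0.057, 0.0, 0.0]
wrist_force: [0.5, 0.7, 1.0]
width: 0.0003
```

Emit:
play_rows(rows=[[0,0,0.012,0,0,0],[0,0,0,0,0,0]])

```text
time: 8.52
ee_pos: [0.4748, -0.3271, 0.0703]
orientation: [0.998, 0.057, 0.0, 0.0]
wrist_force: [-3.2, 4.0, 15.2]
width: 0.0002
```

Stiff stop at z = 0.0703 with 15 N, so blue is fully down. Next: lift and shift 56 mm to green.

Emit:
play_rows(rows=[[0,0,-0.06,0,0,0],[0,0,-0.16,0,0,0],[-0.008,-0.14,0,0,0,0],[0,-0.14,0,0,0,0],[0,0,0.1,0,0,0],[0,0,0,0,0,0],[0,0,0,0,0,0]])

```text
time: 9.4
ee_pos: [0.4667, -0.2716, 0.0926]
orientation: [0.998, 0.057, -0.0, -0.0]
wrist_force: [0.3, -0.5, -0.4]
width: 0.0004
```

```bash
python3 look.py g .467 -.2712 .083
```

```text
9.4 [ 0.4667 -0.2716  0.0926] F [ 0.3  -0.49 -0.38] w 0.00038718047696627685
[[ 0.994  0.113 -0.   ]
 [ 0.113 -0.994  0.   ]
 [-0.    -0.    -1.   ]]
rows units [ 0.002 -0.002  0.048]
top tcp px [324.8 206.4]
crop origin 274 166
side tcp px [185.3 236.4]
crop origin 135 196
```

View pics/sideg.png

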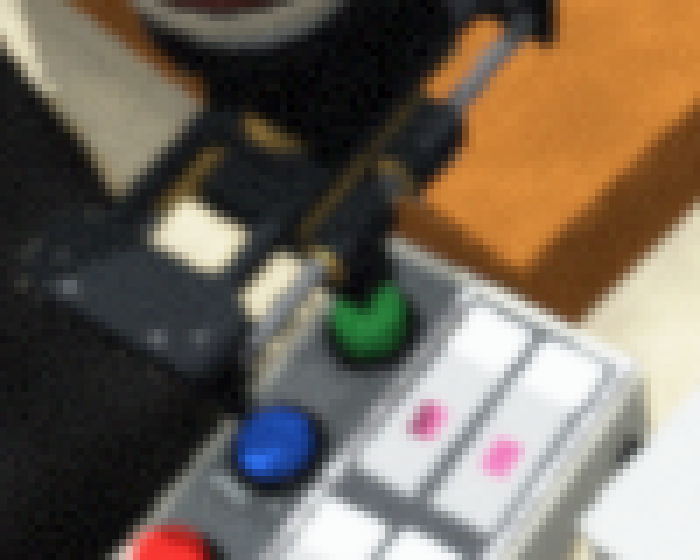

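Tip is centred over green, and the blue key at crop (275,447) now sits low in its collar. Pressing green.

Emit:
play_rows(rows=[[0,0,0.05,0,0,0],[0,0,0.02,0,0,0],[0,0,0.02,0,0,0],[0,0,0.02,0,0,0],[0,0,0.01,0,0,0],[0,0,0,0,0,0]])

```text
time: 10.25
ee_pos: [0.4664, -0.2713, 0.0702]
orientation: [0.998, 0.057, -0.001, -0.0]
wrist_force: [-8.8, 5.3, 18.1]
width: 0.0006
```

Stiff stop at z = 0.0702 with 18 N. I'll lift clear and check everything.

Emit:
play_rows(rows=[[0,0,-0.1,0,0,0],[0,0,-0.3,0,0,0],[0,0,-0.3,0,0,0],[-0.25,0,0,0,0,0],[-0.2,0,0,0,0,0],[0,0,0,0,0,0],[0,0,0,0,0,0]])

```text
time: 11.12
ee_pos: [0.3778, -0.2818, 0.2084]
orientation: [0.998, 0.056, 0.001, 0.0]
wrist_force: [-0.5, 0.1, -0.7]
width: 0.0005
```

```bash
python3 - <<'E'
from h import *
s=ctrl.sense();print(s["time"],s["ee_pos"],s["wrist_force"])
o=cv2.imread("pics/side0.png");S=ctrl.get_image("side")[:,:,::-1];cv2.imwrite("pics/side_end.png",S)
f=lambda i:cv2.resize(i[190:300,145:275],None,fx=3,fy=3,interpolation=cv2.INTER_CUBIC)
cv2.imwrite("pics/end.png",np.hstack([f(o),f(S)]))
R={"green":((50,120,60),(80,255,255)),"blue":((105,120,60),(125,255,255)),"red":((0,150,80),(6,255,255))}
for k,(lo,hi) in R.items():
    for i in(o,S):print(k,blob(i[:,:,::-1],(145,230,225,300),lo,hi))
T=ctrl.get_image("top")[:,:,::-1];cv2.imwrite("pics/top_end.png",T);o2=cv2.imread("pics/top0.png")
for n,b in(("jar",(150,180,184,215)),("tape",(138,222,180,258)),("bottle",(100,150,130,178))):
    x0,y0,x1,y1=b;print(n,np.abs(T[y0:y1,x0:x1].astype(int)-o2[y0:y1,x0:x1]).mean())
E
```

```text
11.125 [ 0.37776987 -0.2817688   0.20844019] [-0.47007971  0.06120951 -0.66259056]
green (array([187.21111111, 241.05555556]), array([182, 236,  11,  11,  90]))
green (array([187.55681818, 241.81818182]), array([182, 237,  12,  10,  88]))
blue (array([173.64285714, 258.53571429]), array([168, 253,  12,  12, 112]))
blue (array([173.78095238, 259.06666667]), array([168, 254,  12,  11, 105]))
red (array([159.07920792, 276.97029703]), array([154, 272,  11,  11, 101]))
red (array([159.02941176, 276.93137255]), array([154, 272,  11,  11, 102]))
jar 3.5711484593837537
tape 3.7585978835978837
bottle 4.438888888888889
```

View pics/end.png

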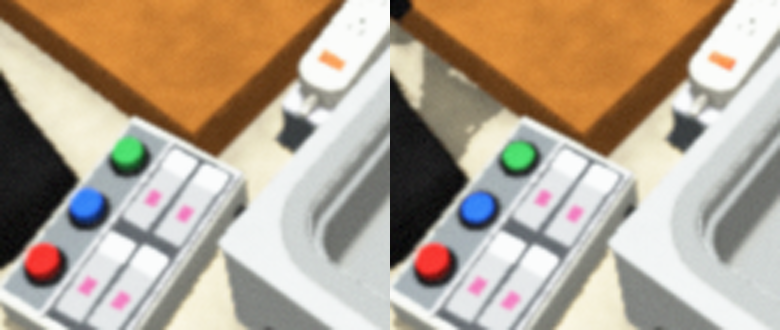

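Green and blue sit lower than at the start, red is unchanged, the rocker is tipped and the bystanders look the same apart from image noise. Handing in.

```bash
python3 -c "
from plant import ctrl
print(ctrl.close_job())"
```

```text
the job is handed in; nothing more can be done
None
```

I pressed the rocker, then the blue key, then the green key with closed fingertips, and handed the job in after about 11 s of the 45 s allowed. No verdict was reported.

| Item | What the last checks showed |
|---|---|
| Rocker | A second press met a stiff stop at z ≈ 0.099 m with 12.7 N. The side picture shows the near end sunk and the far end's side face visible. |
| Blue key | Stopped at z = 0.0703 m with 15 N. In the final picture it sits about 0.5 px lower than at the start. |
| Green key | Stopped at z = 0.0702 m with 18 N. It sits about 0.8 px lower. |
| Red key | Its picture position is unchanged, within 0.05 px. |
| Bystanders | Picture differences are small (3.6–4.4 grey levels) and look like noise. |
| Arm | Hovering free at z = 0.21 m with under 1 N on the wrist. |

- **Measurement disagreement:** triangulating the keys gave tops 6–9 mm too low, with about 6 mm between the two views. I relied on the stated heights and on contact force instead, and both presses stopped at the expected 70 mm.
- **Sideways force:** the rocker presses pushed back 6–7 N horizontally, which I put down to the tip bearing on the tilted rocker.
- **Not read directly:** the interface gives no joint values for the rocker or keys, so the table rests on force, height and pictures.

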